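# Put up the hook-on ledge beside the chimney

### The arm

A 7-joint arm with a two-finger parallel gripper is mounted at the origin on the work surface. World frame = base frame: x ahead of the robot, y to its left, z up, the work surface at z = 0. Lengths are in m, angles in rad, forces in N, time in s.
With the tool pointing down it reaches from about 0.4 to 0.85 m from the base axis. Payload 10.4 kg.
Tool frame: the origin (TCP) lies midway between the tips of the shut fingers; the grasp point (between the pads) lies 19 mm behind it (r.grasp_offset is the distance from the TCP to the grasp point, in m); z points along the fingers, y is the line along which they close (so a half turn about z gives the same grasp; the last joint's range is limited). The gripper opens to 87 mm and grips with 3 to 60 N. Pads are 19 mm wide; open, the fingers measure 117 mm over their backs; the gripper's body (75 mm by 190 mm) begins 51 mm behind the grasp point.
Start: joints at [1.145, 0.332, -0.065, 1.46, 0.022, 1.35, -0.088], TCP at [0.245, -0.575, 0.223] pointing down, gripper open.
Joint ranges: [-2.6, 2.6], [-0.5, 2.12], [-1.47, 1.34], [0.16, 2.42], [-1.27, 4.41], [0.06, 2.06], [-2.6, 2.6]. Speed limits (rad/s): [2.22, 2.22, 2.79, 2.79, 3.14, 3.14, 3.14].

### API

Orientations are given as a unit quaternion [x, y, z, w].
In Python, from bench import r gives the robot as it stands.
- The arm moves only by the tool drive_tool, never from a script. Its argument "moves" is a list that holds one entry, the list of rows, each a list of 7 numbers: the shift along the tool's x, y, z in m, then the turn, a rotation vector about the tool's x, y, z in rad, then the opening, from 0 (shut) to 1 (fully open). In form: [[[tx, ty, tz, ax, ay, az, jaw], ...]]. A call has 1 to 10 rows; each row shifts and turns the commanded pose from where the row before left it, along the tool's axes as they then stand; what a row does not reach is not made up. A row lasts 1/10 s, in which the tool goes at most 50 mm and 8.59 degrees, less where a joint would pass 70% of its speed; a pose out of reach is approached as far as the arm can. A call is refused whole if a number of a shift passes 0.05 or a number of a turn 0.15, either way. A call with a gripper value outside its range is refused whole. The fingers move at their own pace and stop on an object; "squeeze" is the grip in N (left out, the last holds). Time passes only in rows, so rows that do not move let the fingers close. It gives the time, the measured TCP pose, the force, the opening and the grip force at its end, in the units of the state.
- r.read_state(): the state, without advancing time (a new reading comes with each control period).
- r.camera(name): name is "side" or "top"; returns the picture (480x640x3 uint8, red, green, blue); there is no depth.
- r.camera_info(name): a dict with "mtx" (3x3 intrinsics, pixels), "k1" (the pictures are not rectified: a ray, as slopes to the right and down, at radius r is drawn at 1 + k1 r^2 times it, then the intrinsics apply), "rvec" (rotation vector, rad) and "tvec" (3), from world to camera coordinates, as OpenCV has them. Camera axes: x right, y down, z forward; pixel columns grow to the right and rows downward; lengths in m; the calibration is good to about 2 mm. A picture is of the moment at which its call begins. camera_info takes no time and is no camera call.
- r.close_job(): hands the job in; it is judged then, once.
Trained networks look in the newest picture that a camera, given by its name, has taken for a name from the list of things; names that differ only in an ending like _2 or _b are one class to them, and where a whole thing is asked for, a point or a joint stands for the part that bears it (a point fixed in the world has none). Each returns a list of dicts, best first, with "conf" (0 to 1); they miss things now and then, are a little off and sometimes report something else, mostly with a low value. They report only what shows in the picture. A call takes as long as a camera call. They do not tell look-alikes from the thing itself.
- r.find_in(camera, query): "bbox" ([left, top, right, bottom] in pixels, round what is visible of it).
- r.place_of(camera, query): "at" ([column, row] in pixels: a listed point, or the origin of a listed thing).
The state is a dict: "time": time; "joint_positions": joint angles; "joint_vel": joint speeds; "joint_torque": joint torques, N m; "ee_pos": TCP position; "eef_rot": TCP orientation; "ft_force": force on the tool from outside, world axes, zero at the start; "torque": the same for the moment, N m; "width": finger opening in m; "grip_force": force on a finger pad.
Only numpy, scipy, OpenCV 4.12 (cv2) and the standard library are available. Lean on these libraries where they do the work, as an engineer would, in place of code of your own. Each camera call takes 0.05 s, during which the arm holds its last target. There are 200 camera calls.

### The job

Put the loose aluminium ledge up on the empty slotted upright: feed both its hooks into the two slots and lower it gently until it hangs there by itself, resting on the spring catch, and let go of it. Then press it down from above until it is locked fully home, like the ledge on the other upright. Press firmly but without forcing it, and do not shift the tea things.

Things in the scene. Friction and masses are not known exactly. Their poses are not given: they have to be found in the camera images.
- ledge_ref (a point): Loose aluminium ledge, 0.2 to 0.35 kg, standing upright on the board. Point: middle of its rear mounting plane, at its underside; x outward (hooks point to -x), y sideways, z up. Sizes in mm from here: plate x 0..110, y -55..55, z 0..6, edge lips up to z 19; back plate x 0..6, y -30..30, z 0..100; grip rib 10 thick, x 6..85, z 6..85; press pad x 0..34, y -15..15, z 85..100.
- rib (a point): Where to grip the loose ledge: on its rib, 62 mm outward of the mounting plane, 73 mm above the underside and 12 mm below the rib's top edge. Axes as the ledge: the rib is 10 mm thick along y, pinched from above.
- hook (a point): Middle (half-way up) of the ledge's upper hook, 7.5 mm behind the mounting plane, 79 mm above the underside. The lower hook is alike, 55 mm below. Each is 10 mm wide (y) with a rounded nose: a neck 10 high and 7.5 long, then a lip 26 high, flush with the neck on top and hanging 16 below it, reaching to 18.5 mm behind the plane.
- pad (a point): Place to press down: top of the ledge's press pad, 19 mm outward of the mounting plane and 100 mm above the underside. Axes as the ledge.
- seat (a point): Point on the front face of the empty upright, 60 mm above the board, where the ledge's reference point (ledge_ref) lies when locked home, axes parallel; x out of the face, y sideways, z up. Fixed dark steel channel 60 mm wide and 195 high, face 6 thick, standing on a 6 mm foot plate (x -80..20, y -60..60). Home, the ledge's front may droop by 2 degrees.
- slot (a point): Middle of the empty upright's upper slot, on its face, 100 mm above the seat point; the lower slot is alike, 55 mm below. Each is 15 mm wide and 36 high. The hooks go in with the ledge 16 to 26 mm above home. Lowered, it rests on a hidden spring catch about 10 mm above home, lips 6 mm engaged; 8 to 15 N down on the press pad then snaps it home, where the catch holds it.
- mate: The other upright, the same size, fixed, with an identical ledge already locked home on it. Origin on the board below the front face, x out of the face. Its ledge reaches 110 mm out and 55 mm to either side, from 60 to 160 mm above the board. Not to be used.
- kettle: Matte black kettle, bystander, 180 mm across without its spout (spout to 142 mm along its x), handle top 242 mm high; origin at the middle of its underside.
- teapot: Small aluminium teapot, bystander, 132 mm across, 118 mm high, spout to 110 mm along x, handle to 100 mm along -x; origin at the middle of its underside.
- jug: White porcelain milk jug, bystander, 72 mm across, 95 mm high, handle to 62 mm along -x; origin at the middle of its underside.
- cups: Two stacked glass cups, bystanders moving as one, 72 mm across, 107 mm high; origin at the middle of the underside.
- pot: White plastic sweetener pot with push top, bystander, 42 mm across, 84 mm high; origin at the middle of its underside.
- tin: Steel tea tin, bystander, 76 mm across, 120 mm high; origin at the middle of its underside.
Mind the look-alikes: they are no part of the job. Leave any yellow look-alike of the part that bears seat alone.

How it is judged:
By the outcome, as a careful person would: the job done as asked, in the order asked, and still so for the second after the job is handed in, with the robot touching nothing.
It also fails if it takes over 54 s, if anything falls off the work surface, if the arm or the gripper's body presses on something with over 40 N, if the wrist force passes 120 N, or if a joint passes its speed limit or range.

## Working session

There is one attempt and no reset: what is moved stays moved. The work goes in short steps, Python scripts to look and compute and a tool call to move; the robot and the scene stay as the last step left them, time stands still between calls to the robot, and variables do not carry over. Pictures are saved under pics/ and viewed, at most 10 in all, crops included, and the job is handed in when it is done.

Besides the shell and the picture viewer there is one more tool, called after ">>>" by a JSON object that holds its "api" and its "payload". drive_tool: Moves the arm, as the interface text tells. Its arguments: {"type":"object","properties":{"moves":{"type":"array"},"squeeze":{"type":"number"}},"required":["moves"]}

```bash
mkdir -p pics; ls; cat > h.py <<'E'
import numpy as np, cv2
from scipy.spatial.transform import Rotation as R
from bench import r
def cam(n):
    i=r.camera_info(n); return np.array(i['mtx']),i['k1'],cv2.Rodrigues(np.array(i['rvec'],float))[0],np.array(i['tvec'],float).ravel()
def ray(n,px):
    K,k,Rm,t=cam(n); d=np.array([k,0,0,0,0],float)
    u=cv2.undistortPoints(np.array([[px]],float),K,d)[0,0]
    return -Rm.T@t, Rm.T@np.array([u[0],u[1],1])
def onz(n,px,z):
    c,v=ray(n,px); return c+v*(z-c[2])/v[2]
def tri(pa,pb):
    A=np.zeros((3,3));b=np.zeros(3);L=[]
    for n,p in (('side',pa),('top',pb)):
        c,v=ray(n,p); v=v/np.linalg.norm(v);M=np.eye(3)-np.outer(v,v);A+=M;b+=M@c;L.append((M,c))
    x=np.linalg.solve(A,b); return x,[float(np.linalg.norm(M@(x-c))) for M,c in L]
def proj(n,P):
    K,k,Rm,t=cam(n); return cv2.projectPoints(np.array(P,float).reshape(-1,3),cv2.Rodrigues(Rm)[0],t,K,np.array([k,0,0,0,0],float))[0].reshape(-1,2)
def save(n,f,box=None,s=1):
    im=r.camera(n)[:,:,::-1]
    if box: im=im[box[1]:box[3],box[0]:box[2]]
    cv2.imwrite('pics/'+f,cv2.resize(im,None,fx=s,fy=s,interpolation=cv2.INTER_CUBIC))
E
python3 - <<'E'
from h import *
np.set_printoptions(precision=4,suppress=True)
for n in('side','top'):
    save(n,n+'0.png'); K,k,Rm,t=cam(n); print(n,K[0,0],k,-Rm.T@t,Rm[2])
    for q in('ledge_ref','rib','hook','pad','seat','slot','mate'):
        print(q,[(np.round(d['at']).tolist(),round(d['conf'],2)) for d in r.place_of(n,q)][:5])
print(r.read_state()); print(r.grasp_offset)
E
```

```text
pics
side 516.8621901393874 -0.15388217747419244 [1.226  0.7731 0.8573] [-0.5469 -0.6075 -0.576 ]
ledge_ref [([304.0, 300.0], 0.71)]
rib []
hook [([305.0, 272.0], 0.96)]
pad [([292.0, 270.0], 0.58)]
seat [([294.0, 210.0], 0.98), ([298.0, 176.0], 0.67)]
slot [([300.0, 142.0], 0.94), ([289.0, 179.0], 0.92)]
mate [([411.0, 292.0], 0.86)]
top 475.18643320394364 -0.0712291581270892 [ 0.4447 -0.0039  1.3274] [ 0.0584 -0.0011 -0.9983]
ledge_ref [([310.0, 211.0], 0.79)]
rib [([305.0, 183.0], 0.74), ([309.0, 210.0], 0.33)]
hook [([307.0, 214.0], 0.58)]
pad [([310.0, 202.0], 0.87)]
seat [([463.0, 338.0], 0.74), ([409.0, 277.0], 0.69)]
slot [([412.0, 280.0], 0.61), ([474.0, 346.0], 0.61), ([324.0, 282.0], 0.21)]
mate [([248.0, 287.0], 0.69)]
{'time': 0.8, 'joint_positions': array([ 1.1454,  0.3322, -0.0647,  1.4601,  0.0216,  1.3499, -0.0885]), 'joint_vel': array([ 0.0007, -0.0004,  0.0017, -0.0015,  0.0007,  0.0004,  0.0019]), 'joint_torque': array([ -0.0011, -62.2991,   0.0238, -39.011 ,  -0.0611,   0.0313,
         0.    ]), 'ee_pos': array([ 0.245 , -0.575 ,  0.2226]), 'eef_rot': array([0.9798, 0.2   , 0.    , 0.    ]), 'ft_force': array([0.1663, 1.1305, 0.691 ]), 'torque': array([0.0467, 0.0018, 0.032 ]), 'grip_force': 0.0, 'width': 0.08705464219261645}
0.0187
```

View pics/side0.png

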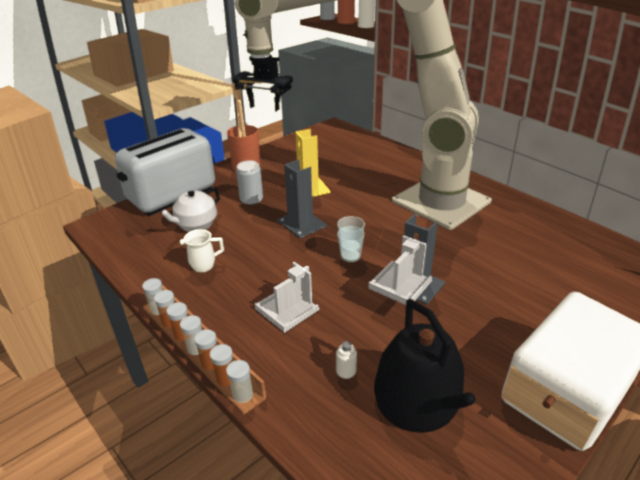

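View pics/top0.png

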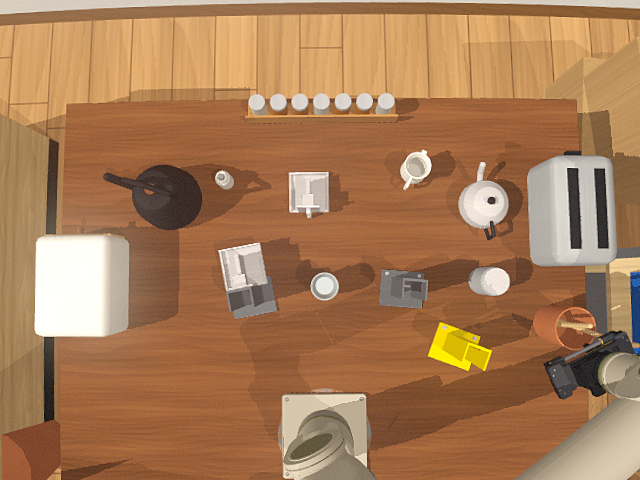

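The side view shows the loose ledge at (290,300), the occupied upright at (410,265), the empty dark upright at (300,200) and a yellow look-alike at (307,160). In the top view they are at (309,193), (248,280), (404,288) and (460,346). The dark empty upright fits; the yellow one is to be left alone. I'll confirm with an enlarged crop.

```bash
python3 - <<'E'
from h import *
a=r.camera('side')[:,:,::-1]; b=r.camera('top')[:,:,::-1]
f=lambda im,x,y:cv2.resize(im[y:y+100,x:x+133],(800,600),interpolation=cv2.INTER_CUBIC)
A=cv2.resize(a[130:330,240:340],(400,800),interpolation=cv2.INTER_CUBIC)[:, :]
A=cv2.resize(a[140:240,250:350],(400,400),interpolation=cv2.INTER_CUBIC); B=cv2.resize(b[240:340,360:460],(400,400),interpolation=cv2.INTER_CUBIC)
cv2.imwrite('pics/c1.png',np.hstack([A,B]))
A=cv2.resize(a[250:340,245:335],(400,400),interpolation=cv2.INTER_CUBIC); B=cv2.resize(b[150:240,265:355],(400,400),interpolation=cv2.INTER_CUBIC)
cv2.imwrite('pics/c2.png',np.hstack([A,B]))
np.set_printoptions(precision=4,suppress=True)
print('ref',tri((304,300),(310,211)),'pad',tri((292,270),(310,202)),'hook',tri((305,272),(307,214)))
print('seat',tri((294,210),(409,277)),'slot',tri((289,179),(412,280)))
print('seat onz',onz('side',(294,210),.06),onz('top',(409,277),.06),onz('side',(289,179),.16),onz('top',(412,280),.16))
for q in ('kettle','teapot','jug','cups','pot','tin'):
    d=r.place_of('top',q)
    if d: print(q,onz('top',d[0]['at'],0),d[0]['conf'])
E
```

```text
ref (array([ 0.62  ,  0.0343, -0.0063]), [0.0018427914673004977, 0.0018427914673005514]) pad (array([0.636 , 0.0264, 0.0932]), [0.005451410788833324, 0.005451410788833214]) hook (array([0.6058, 0.0358, 0.0756]), [0.004307241267224372, 0.004307241267224484])
seat (array([ 0.4289, -0.2285,  0.0547]), [0.005734106092412794, 0.005734106092412776]) slot (array([ 0.4302, -0.2245,  0.1587]), [0.004929760232543528, 0.004929760232543486])
seat onz [ 0.4307 -0.2172  0.06  ] [ 0.4331 -0.2316  0.06  ] [ 0.4347 -0.2268  0.16  ] [ 0.4266 -0.2209  0.16  ]
kettle [0.6522 0.4202 0.    ] 0.66
teapot [ 0.6326 -0.4414  0.    ] 0.72
jug [ 0.7109 -0.249   0.    ] 0.86
cups [0.4212 0.002  0.    ] 0.67
pot [0.7116 0.2769 0.    ] 0.75
tin [ 0.4234 -0.4528  0.    ] 0.95
```

View pics/c1.png

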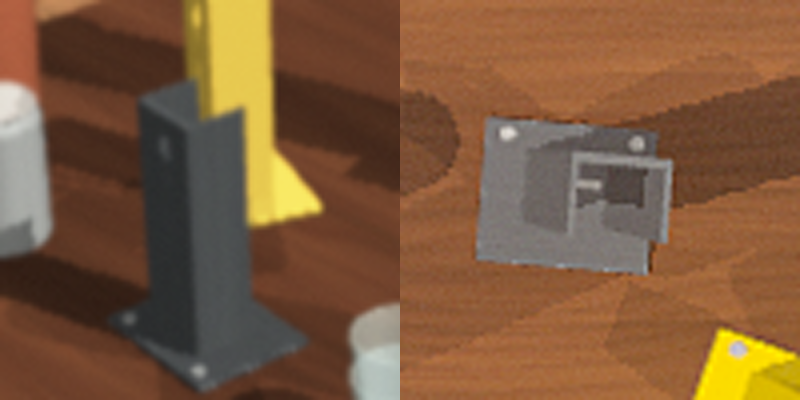

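View pics/c2.png

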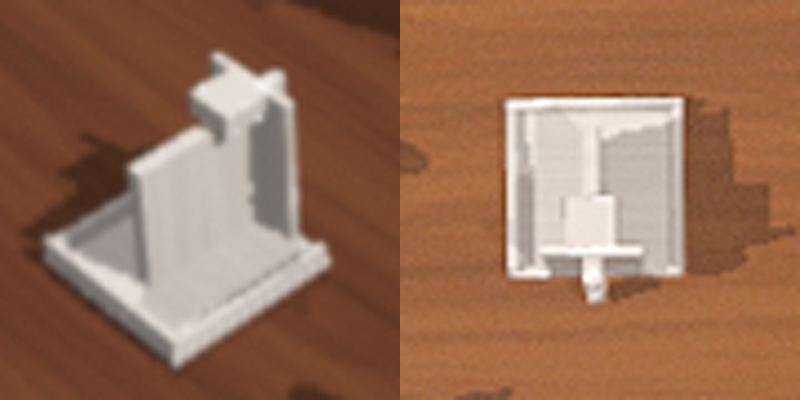

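The crops show the dark upright with its face to +x (three-sided channel open to the rear, slot near side crop (165,150)). The loose ledge stands with its hooks to -x. Next I fit poses on corners.

```bash
cat > fit.py <<'E'
from h import *
from scipy.optimize import least_squares
def fit(obs,x0,z=0):
    def W(p,P): 
        c,s=np.cos(p[2]),np.sin(p[2]); P=np.array(P,float)/1000
        return np.c_[p[0]+c*P[:,0]-s*P[:,1],p[1]+s*P[:,0]+c*P[:,1],P[:,2]+z]
    def f(p): return np.concatenate([(proj(n,W(p,[o[0] for o in L]))-[o[1] for o in L]).ravel() for n,L in obs.items()])
    s=least_squares(f,x0,loss='soft_l1'); return s.x,f(s.x).reshape(-1,2)
E
cat > f1.py <<'E'
from fit import *
np.set_printoptions(precision=4,suppress=True)
t=lambda u,v:(360+(u-400)/4-.4,240+v/4-.4); s=lambda u,v:(250+u/4-.4,140+v/4-.4)
U={'top':[((20,60,6),t(487,117)),((20,-60,6),t(657,133)),((-80,-60,6),t(648,272)),((-80,60,6),t(477,260)),((0,30,195),t(570,152)),((0,-30,195),t(671,160))],
 'side':[((20,-60,6),s(107,318)),((20,60,6),s(202,388)),((-80,60,6),s(308,340)),((0,30,195),s(195,118)),((0,-30,195),s(140,98))]}
lt=lambda u,v:(265+(u-400)*.225-.4,150+v*.225-.4); ls=lambda u,v:(245+u*.225-.4,250+v*.225-.4)
L={'top':[((110,55,19),lt(505,98)),((110,-55,19),lt(685,98)),((0,-55,19),lt(685,275)),((0,55,19),lt(508,278))],
 'side':[((110,-55,19),ls(43,236)),((110,55,19),ls(175,350)),((0,55,19),ls(330,248))]}
for o,x0 in((U,(.43,-.22,0)),(L,(.61,.03,0))):
    x,e=fit(o,x0); print(x,np.degrees(x[2]));print(e)
    for n in o: print(n,fit({n:o[n]},x0)[0])
E
python3 f1.py
```

```text
[ 0.4309 -0.2218 -0.0864] -4.95001082971611
[[-0.2656  0.0439]
 [ 0.0708 -0.6869]
 [-0.0965  0.5077]
 [-0.3393  0.2939]
 [ 0.472  -0.1555]
 [ 0.188  -0.263 ]
 [ 0.5658 -0.4002]
 [ 0.2361 -0.2566]
 [ 1.0019 -0.6534]
 [-1.4582  2.8136]
 [-0.2427  0.1059]]
top [ 0.4308 -0.2218 -0.0872]
side [ 0.4313 -0.2218 -0.0829]
[ 0.6185  0.0366 -0.002 ] -0.11391880710259698
[[ 0.3009  0.1823]
 [-0.7625 -0.1276]
 [-0.4459 -0.7902]
 [-0.3038 -1.1652]
 [ 0.2476 -0.1822]
 [-0.329  -2.1698]
 [ 0.333  -1.9637]]
top [0.6171 0.0357 0.0002]
side [ 0.6219  0.0413 -0.0135]
```

>>> {"api": "drive_tool", "payload": {"moves": [[[0,0,-0.035,0,0,0.134,1],[0,0,-0.035,0,0,0.134,1],[0,0,0,0,0,0.134,1],[0.031,-0.0437,0,0,0,0,1],[0.031,-0.0437,0,0,0,0,1],[0.031,-0.0437,0,0,0,0,1],[0.031,-0.0437,0,0,0,0,1],[0.031,-0.0437,0,0,0,0,1],[0.031,-0.0437,0,0,0,0,1],[0.031,-0.0437,0,0,0,0,1]]], "squeeze": 25}}

```text
time: 2.2
ee_pos: [0.4481, -0.2876, 0.2929]
eef_rot: [1.0, 0.0, 0.0, 0.0]
ft_force: [0.7, -0.8, -0.2]
width: 0.0869
grip_force: 0.0
```

>>> {"api": "drive_tool", "payload": {"moves": [[[0.031,-0.0437,0,0,0,0,1],[0.031,-0.0437,0,0,0,0,1],[0.031,-0.0437,0,0,0,0,1],[0.031,-0.0437,0,0,0,0,1],[0.031,-0.0437,0,0,0,0,1],[0.031,-0.0437,0,0,0,0,1],[0.031,-0.0437,0,0,0,0,1],[0,0,0,0,0,0,1],[0,0,0,0,0,0,1]]]}}

```text
time: 3.1
ee_pos: [0.6498, -0.0023, 0.2918]
eef_rot: [1.0, 0.002, -0.001, -0.0]
ft_force: [0.7, -1.0, 0.3]
width: 0.087
grip_force: 0.0
```

>>> {"api": "drive_tool", "payload": {"moves": [[[0.03,-0.039,0,0,0,0,1],[0,0,0.04,0,0,0,1],[0,0,0.04,0,0,0,1],[0,0,0.04,0,0,0,1],[0,0,0,0,0,0,1],[0,0,0,0,0,0,1]]]}}

```text
time: 3.7
ee_pos: [0.6795, 0.0337, 0.1738]
eef_rot: [1.0, -0.001, 0.0, 0.0]
ft_force: [0.2, 0.0, 1.0]
width: 0.0873
grip_force: 0.0
```

```bash
python3 - <<'E'
from h import *
save('top','t1.png',(250,130,370,220),6)
print(r.read_state()['ee_pos'],r.read_state()['eef_rot'])
E
```

```text
[0.68044236 0.03424586 0.17530139] [ 9.99998840e-01 -3.77048435e-04  1.47103167e-03  1.20942946e-04]
```

View pics/t1.png

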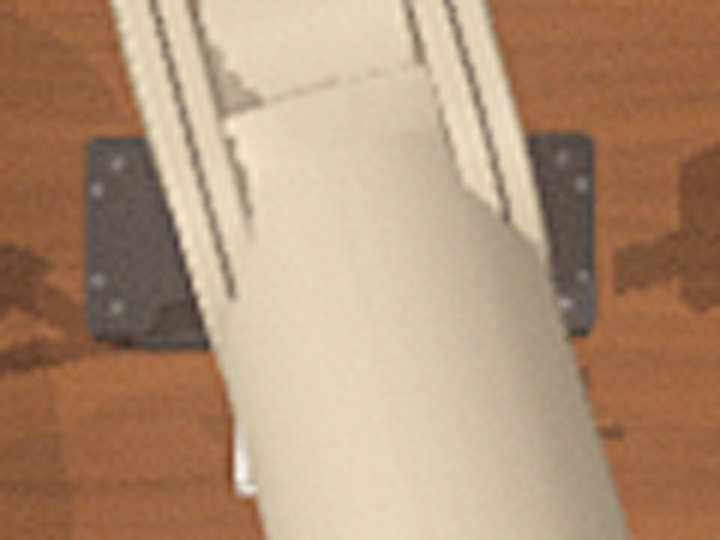

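The arm hides the ledge from above; only the gripper body shows at (250..350, 152..188). I'll descend on the fitted pose.

>>> {"api": "drive_tool", "payload": {"moves": [[[0,-0.002,0.03,0,0,0,1],[0,0,0.03,0,0,0,1],[0,0,0.03,0,0,0,1],[0,0,0.015,0,0,0,1],[0,0,0.015,0,0,0,1],[0,0,0,0,0,0,1],[0,0,0,0,0,0,1]]]}}

```text
time: 4.45
ee_pos: [0.6804, 0.0373, 0.054]
eef_rot: [1.0, 0.0, 0.001, -0.0]
ft_force: [0.5, 0.7, 1.0]
width: 0.0867
grip_force: 0.0
```

```bash
python3 - <<'E'
from h import *
save('side','s1.png',(230,220,350,310+10),6)
E
```

```text
(no output)
```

View pics/s1.png

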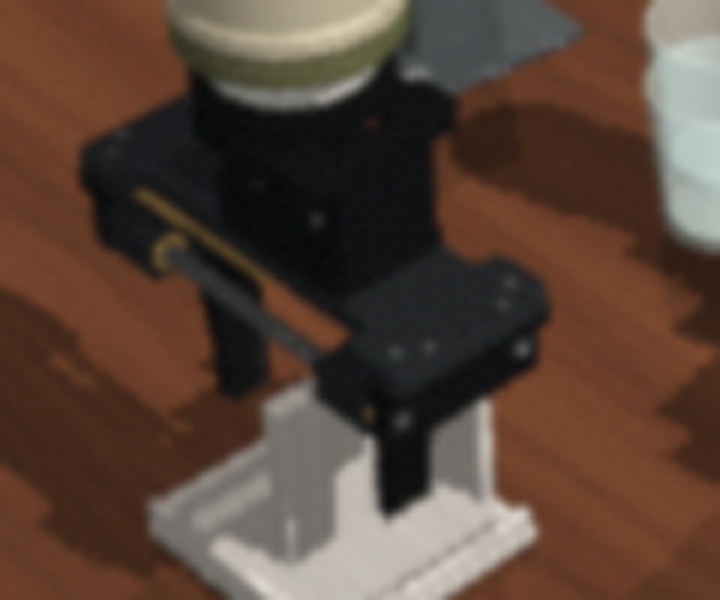

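Fingers straddle the rib, with pads at crop (235,350) and (405,480). Closing.

>>> {"api": "drive_tool", "payload": {"moves": [[[0,0,0,0,0,0,0],[0,0,0,0,0,0,0],[0,0,0,0,0,0,0],[0,0,0,0,0,0,0],[0,0,0,0,0,0,0],[0,0,0,0,0,0,0],[0,0,0,0,0,0,0],[0,0,0,0,0,0,0]]], "squeeze": 40}}

```text
time: 5.3
ee_pos: [0.6795, 0.0373, 0.0525]
eef_rot: [1.0, 0.0, -0.0, 0.0]
ft_force: [0.3, -0.0, 0.2]
width: 0.031
grip_force: 0.0
```

>>> {"api": "drive_tool", "payload": {"moves": [[[0,0,0,0,0,0,0],[0,0,0,0,0,0,0],[0,0,0,0,0,0,0],[0,0,0,0,0,0,0],[0,0,0,0,0,0,0],[0,0,0,0,0,0,0],[0,0,-0.02,0,0,0,0],[0,0,-0.03,0,0,0,0],[0,0,-0.03,0,0,0,0],[0,0,0,0,0,0,0]]]}}

```text
time: 6.3
ee_pos: [0.6817, 0.0377, 0.1372]
eef_rot: [1.0, 0.0, 0.003, -0.0]
ft_force: [0.2, -1.3, -2.6]
width: 0.0099
grip_force: 40.0
```

>>> {"api": "drive_tool", "payload": {"moves": [[[0,0,-0.025,0,0,0,0],[-0.012,0.025,-0.028,0,0,0,0],[-0.017,0.035,0,0,0,0,0],[-0.017,0.035,0,0,0,0,0],[-0.017,0.035,0,0,0,0,0],[-0.017,0.035,0,0,0,0,0],[-0.017,0.035,0,0,0,0,0],[-0.017,0.035,0,0,0,0,0],[-0.017,0.035,0,0,0,0,0],[0,0,0,0,0,0.086,0]]]}}

```text
time: 7.3
ee_pos: [0.5449, -0.24, 0.1842]
eef_rot: [0.999, -0.047, -0.002, 0.001]
ft_force: [0.3, -0.5, -3.8]
width: 0.0102
grip_force: 40.0
```

>>> {"api": "drive_tool", "payload": {"moves": [[[0,0,0,0,0,0,0],[0,0,0,0,0,0,0],[0,0,0,0,0,0,0]]]}}

```text
time: 7.6
ee_pos: [0.5492, -0.2313, 0.1852]
eef_rot: [0.999, -0.041, -0.0, -0.0]
ft_force: [-0.6, 0.2, -2.3]
width: 0.0095
grip_force: 40.0
```

```bash
python3 - <<'E'
from h import *
a=r.camera('side')[:,:,::-1]; b=r.camera('top')[:,:,::-1]
cv2.imwrite('pics/a.png',a);cv2.imwrite('pics/b.png',b)
A=cv2.resize(a[140:290,220:320],(400,600),interpolation=cv2.INTER_CUBIC);B=cv2.resize(b[200:320,350:430],(400,600),interpolation=cv2.INTER_CUBIC)
cv2.imwrite('pics/m1.png',np.hstack([A,B]))
s=r.read_state();print(s['ee_pos'],R.from_quat(s['eef_rot']).as_matrix(),s['ft_force'],s['width'])
for n in('side','top'):
    for q in('ledge_ref','rib','hook','pad','seat','slot'):
        print(n,q,[(np.round(d['at'],1).tolist(),round(d['conf'],2)) for d in r.place_of(n,q)][:5])
E
```

```text
[ 0.54913164 -0.2317642   0.18537593] [[ 9.96604549e-01 -8.23368962e-02 -9.38083933e-05]
 [-8.23368651e-02 -9.96604512e-01  2.96807942e-04]
 [-1.17928113e-04 -2.88076256e-04 -9.99999952e-01]] [ 0.00648883 -0.39851436 -3.22885417] 0.00960454082145987
side ledge_ref [([274.5, 195.1], 0.9)]
side rib [([252.9, 183.0], 0.95), ([295.3, 212.6], 0.22)]
side hook [([273.1, 170.2], 0.92), ([273.1, 191.8], 0.54)]
side pad [([264.8, 163.1], 0.96)]
side seat [([290.6, 211.3], 0.85), ([297.7, 174.5], 0.8), ([289.7, 180.5], 0.7)]
side slot [([300.2, 142.1], 0.87), ([349.1, 255.6], 0.65), ([288.7, 178.8], 0.64), ([293.9, 210.9], 0.39)]
top ledge_ref [([414.3, 255.5], 0.85)]
top rib []
top hook [([416.5, 257.2], 0.77)]
top pad [([422.5, 246.8], 0.63), ([480.6, 280.9], 0.24)]
top seat [([458.5, 338.2], 0.83), ([407.3, 277.8], 0.71), ([222.8, 181.5], 0.69)]
top slot [([412.5, 277.3], 0.93), ([472.0, 343.8], 0.92)]
```

View pics/m1.png

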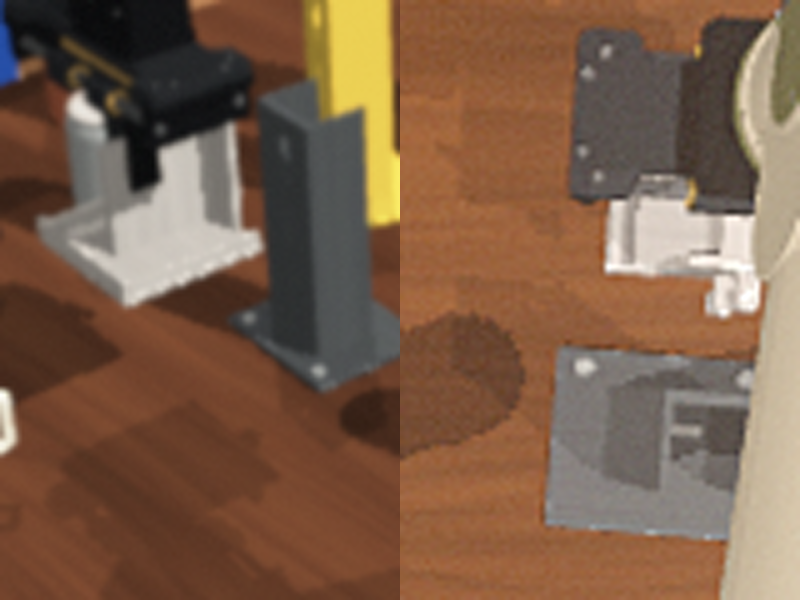

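The ledge hangs straight in the gripper, facing the upright, about 60 mm off. Its lip corners are at side (229,195), (251,212) and (285,199), with the hook at top (411..420, 255..263).

```bash
cat > f2.py <<'E'
from fit import *
np.set_printoptions(precision=4,suppress=True)
s=lambda u,v:(220+u/4-.4,140+v/4-.4); t=lambda u,v:(350+(u-400)/5-.4,200+v/5-.4)
O={'side':[((110,-55,19),s(38,220)),((110,55,19),s(126,290)),((0,55,19),s(262,236)),((110,55,0),s(128,306)),((0,55,0),s(262,252))],
 'top':[((0,55,19),t(607,273)),((-18.5,5,92),t(707,316))]}
for z in(.1298,.1318,.1338):
  x,e=fit(O,(.49,-.227,-.0864),z); print(z,x); print(np.abs(e).mean(),e.ravel())
tcp=np.array([.5491,-.2318]);a=-.0824
print('expected ref',tcp-.0615*np.array([np.cos(a),np.sin(a)]))
print(tri((274.5,195.1),(414.3,255.5)),tri((273.1,170.2),(416.5,257.2)),tri((264.8,163.1),(422.5,246.8)))
E
python3 f2.py
```

```text
0.1298 [ 0.4875 -0.226  -0.096 ]
1.038791387058217 [ 0.9166 -0.1459 -0.3349 -0.9585  0.8478 -1.4128 -0.1375  1.2136  1.2477
  0.6361 -0.2311 -0.7172  4.8466 -0.8968]
0.1318 [ 0.4886 -0.2251 -0.0884]
1.0866604542016611 [ 0.6955 -0.3433 -0.2457 -1.2402  0.8253 -1.8333 -0.0478  0.9464  1.2258
  0.2277 -0.4964 -1.0315  4.6805 -1.3738]
0.1338 [ 0.4899 -0.2238 -0.0822]
1.16607535255137 [ 0.4897 -0.5055 -0.1883 -1.4629  0.809  -2.1765  0.0106  0.7387  1.2102
 -0.1024 -0.8966 -1.4469  4.3571 -1.9306]
expected ref [ 0.4878 -0.2267]
(array([ 0.4867, -0.2329,  0.1272]), [0.0016582099692157917, 0.0016582099692157145]) (array([ 0.4836, -0.2263,  0.206 ]), [0.0033295846125079684, 0.0033295846125079957]) (array([ 0.5053, -0.2343,  0.2327]), [0.001549865094568785, 0.001549865094568638])
```

The held pose fits the expected one: lateral offset about 0, 57 mm to the face. Lower to insertion height and approach.

>>> {"api": "drive_tool", "payload": {"moves": [[[0,0,0.02,0,0,0.004,0],[0,0,0.02,0,0,0,0],[0,0,0.011,0,0,0,0],[-0.012,0,0,0,0,0,0],[-0.012,0,0,0,0,0,0],[-0.01,0,0,0,0,0,0],[0,0,0,0,0,0,0],[0,0,0,0,0,0,0]]]}}

```text
time: 9.1
ee_pos: [0.5152, -0.23, 0.135]
eef_rot: [0.999, -0.045, 0.0, 0.0]
ft_force: [0.1, -0.0, -1.8]
width: 0.0095
grip_force: 40.0
```

>>> {"api": "drive_tool", "payload": {"moves": [[[-0.005,0,0,0,0,0,0],[-0.004,0,0,0,0,0,0],[-0.004,0,0,0,0,0,0],[0,0,0,0,0,0,0]]]}}

```text
time: 9.5
ee_pos: [0.5015, -0.2287, 0.1346]
eef_rot: [0.999, -0.045, -0.0, 0.0]
ft_force: [0.4, -0.4, -2.3]
width: 0.0095
grip_force: 40.0
```

>>> {"api": "drive_tool", "payload": {"moves": [[[-0.003,0,0,0,0,0,0],[-0.003,0,0,0,0,0,0],[-0.002,0,0,0,0,0,0],[0,0,0,0,0,0,0]]]}}

```text
time: 9.9
ee_pos: [0.4937, -0.228, 0.1346]
eef_rot: [0.999, -0.045, -0.0, 0.0]
ft_force: [0.3, -0.1, -2.8]
width: 0.0099
grip_force: 40.0
```

>>> {"api": "drive_tool", "payload": {"moves": [[[-0.001,0,0,0,0,0,0],[-0.001,0,0,0,0,0,0],[0,0,0,0,0,0,0]]]}}

```text
time: 10.2
ee_pos: [0.492, -0.2278, 0.1346]
eef_rot: [0.999, -0.045, 0.0, 0.0]
ft_force: [1.0, -0.3, -2.3]
width: 0.0095
grip_force: 40.0
```

>>> {"api": "drive_tool", "payload": {"moves": [[[-0.001,0,0,0,0,0,0],[0,0,0,0,0,0,0]]]}}

```text
time: 10.4
ee_pos: [0.492, -0.2279, 0.1348]
eef_rot: [0.999, -0.045, 0.001, 0.0]
ft_force: [4.8, -1.8, -5.0]
width: 0.0093
grip_force: 40.0
```

>>> {"api": "drive_tool", "payload": {"moves": [[[-0.001,0,0,0,0,0,0],[0,0,0,0,0,0,0]]]}}

```text
time: 10.6
ee_pos: [0.492, -0.228, 0.1351]
eef_rot: [0.999, -0.045, 0.002, 0.0]
ft_force: [10.4, -2.0, -8.2]
width: 0.0101
grip_force: 40.0
```

Back plate touches the face, right where expected. Ease off and lower.

>>> {"api": "drive_tool", "payload": {"moves": [[[0.0025,0,0,0,0,0,0],[0,0,0.002,0,0,0,0],[0,0,0.002,0,0,0,0],[0,0,0.002,0,0,0,0],[0,0,0.0015,0,0,0,0],[0,0,0,0,0,0,0]]]}}

```text
time: 11.2
ee_pos: [0.4925, -0.2278, 0.1269]
eef_rot: [0.999, -0.045, 0.0, 0.0]
ft_force: [0.2, 0.8, -2.7]
width: 0.0096
grip_force: 40.0
```

>>> {"api": "drive_tool", "payload": {"moves": [[[0,0,0.001,0,0,0,0],[0,0,0.001,0,0,0,0],[0,0,0,0,0,0,0]]]}}

```text
time: 11.5
ee_pos: [0.4929, -0.2278, 0.1252]
eef_rot: [0.999, -0.045, 0.001, 0.0]
ft_force: [2.5, -1.0, -3.5]
width: 0.0098
grip_force: 40.0
```

>>> {"api": "drive_tool", "payload": {"moves": [[[0,0,0.001,0,0,0,0],[0,0,0,0,0,0,0]]]}}

```text
time: 11.7
ee_pos: [0.4929, -0.2278, 0.1242]
eef_rot: [0.999, -0.045, 0.001, 0.0]
ft_force: [4.5, -1.5, -2.2]
width: 0.0097
grip_force: 40.0
```

>>> {"api": "drive_tool", "payload": {"moves": [[[0.0005,0,0.0005,0,0,0,0],[0,0,0.0005,0,0,0,0],[0,0,0,0,0,0,0]]]}}

```text
time: 12.0
ee_pos: [0.4931, -0.2278, 0.1231]
eef_rot: [0.999, -0.045, 0.0, 0.0]
ft_force: [4.2, -0.9, -2.0]
width: 0.0095
grip_force: 40.0
```

>>> {"api": "drive_tool", "payload": {"moves": [[[0,0,0.001,0,0,0,0],[0,0,0,0,0,0,0]]]}}

```text
time: 12.2
ee_pos: [0.493, -0.2278, 0.122]
eef_rot: [0.999, -0.045, 0.0, 0.0]
ft_force: [3.4, -0.8, -3.0]
width: 0.0101
grip_force: 40.0
```

>>> {"api": "drive_tool", "payload": {"moves": [[[0,0,0.001,0,0,0,0],[0,0,0,0,0,0,0]]]}}

```text
time: 12.4
ee_pos: [0.493, -0.2278, 0.1209]
eef_rot: [0.999, -0.045, 0.0, 0.0]
ft_force: [5.1, -0.7, -3.9]
width: 0.0097
grip_force: 40.0
```

>>> {"api": "drive_tool", "payload": {"moves": [[[0,0,0.001,0,0,0,0],[0,0,0,0,0,0,0]]]}}

```text
time: 12.6
ee_pos: [0.4931, -0.2278, 0.1201]
eef_rot: [0.999, -0.045, 0.0, 0.0]
ft_force: [4.4, -0.7, -1.9]
width: 0.0098
grip_force: 40.0
```

>>> {"api": "drive_tool", "payload": {"moves": [[[0,0,0.001,0,0,0,0],[0,0,0,0,0,0,0]]]}}

```text
time: 12.8
ee_pos: [0.4932, -0.2279, 0.1192]
eef_rot: [0.999, -0.045, 0.0, 0.0]
ft_force: [4.2, -0.5, 0.8]
width: 0.0097
grip_force: 40.0
```

```bash
python3 - <<'E'
from h import *
save('side','s2.png',(210,130,330,220+10),6)
s=r.read_state(); print(s['ee_pos'],s['ft_force'],s['torque'])
E
```

```text
[ 0.49316453 -0.22789476  0.11920089] [ 5.75797708  0.65186028 -0.07564098] [-0.11112061 -1.15681858  0.00552378]
```

View pics/s2.png

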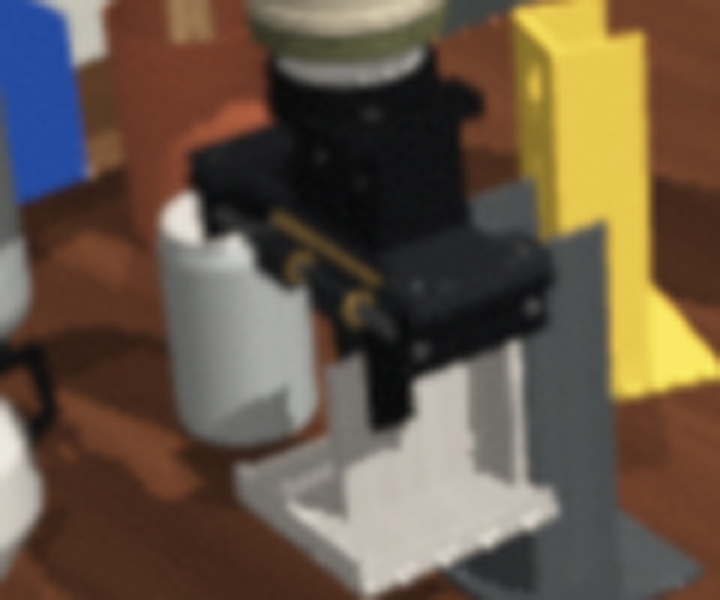

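The ledge sits against the upright, level, with lip corners at side (249,196), (270,225) and (302,212). The vertical force has gone from -2.6 to about 0, so the catch is bearing it. One small step more to confirm.

>>> {"api": "drive_tool", "payload": {"moves": [[[0,0,0.0005,0,0,0,0],[0,0,0,0,0,0,0],[0,0,0,0,0,0,0]]]}}

```text
time: 13.15
ee_pos: [0.4933, -0.2279, 0.1188]
eef_rot: [0.999, -0.045, 0.0, 0.0]
ft_force: [5.4, 0.2, 0.8]
width: 0.0099
grip_force: 40.0
```

```bash
python3 - <<'E'
from fit import *
np.set_printoptions(precision=4,suppress=True)
s=lambda u,v:(210+u/6-.4,130+v/6-.4)
L=[((110,-55,19),s(238,468)),((110,55,19),s(362,568)),((0,55,19),s(553,490)),((110,55,0),s(365,595)),((0,55,0),s(556,515))]
for z in (.06,.064,.067,.07,.074):
    a=-.0864;ref=np.array([.4309,-.2218]);c,q=np.cos(a),np.sin(a)
    P=np.array([[ref[0]+c*p[0]/1e3-q*p[1]/1e3,ref[1]+q*p[0]/1e3+c*p[1]/1e3,z+p[2]/1e3] for p,_ in L])
    e=proj('side',P)-[o for _,o in L]; print(z,e.mean(0),e[:,1])
F=[r.read_state()['ft_force'] for _ in range(3)];print(F)
E
```

```text
0.06 [1.5318 1.5998] [1.5003 1.4202 0.4426 2.6936 1.9426]
0.064 [1.4402 0.397 ] [ 0.3107  0.1934 -0.761   1.4855  0.7565]
0.067 [ 1.3713 -0.5076] [-0.5838 -0.7294 -1.6661  0.5768 -0.1355]
0.07 [ 1.3023 -1.4143] [-1.4803 -1.6543 -2.5733 -0.334  -1.0296]
0.074 [ 1.2102 -2.6266] [-2.6789 -2.8911 -3.7861 -1.5519 -2.2248]
[array([5.3923, 0.2322, 0.8157]), array([5.3923, 0.2322, 0.8157]), array([5.3923, 0.2322, 0.8157])]
```

>>> {"api": "drive_tool", "payload": {"moves": [[[0.0005,0,0,0,0,0,0],[0,0,0,0,0,0,0],[0,0,0,0,0,0,0.1],[0,0,0,0,0,0,0.2],[0,0,0,0,0,0,0.3],[0,0,0,0,0,0,0.3],[0,0,0,0,0,0,0.3],[0,0,0,0,0,0,0.3]]], "squeeze": 20}}

```text
time: 13.95
ee_pos: [0.4933, -0.2279, 0.1184]
eef_rot: [0.999, -0.045, -0.0, -0.0]
ft_force: [0.2, 0.3, -0.4]
width: 0.0259
grip_force: 0.0
```

```bash
python3 - <<'E'
from fit import *
s=r.read_state();print(s['ee_pos'],s['ft_force'],s['width'])
save('side','s3.png',(210,130,330,230),6)
E
```

```text
[ 0.49329345 -0.22787669  0.11841973] [ 0.24337536  0.34263385 -0.36273783] 0.02585303898585458
```

View pics/s3.png

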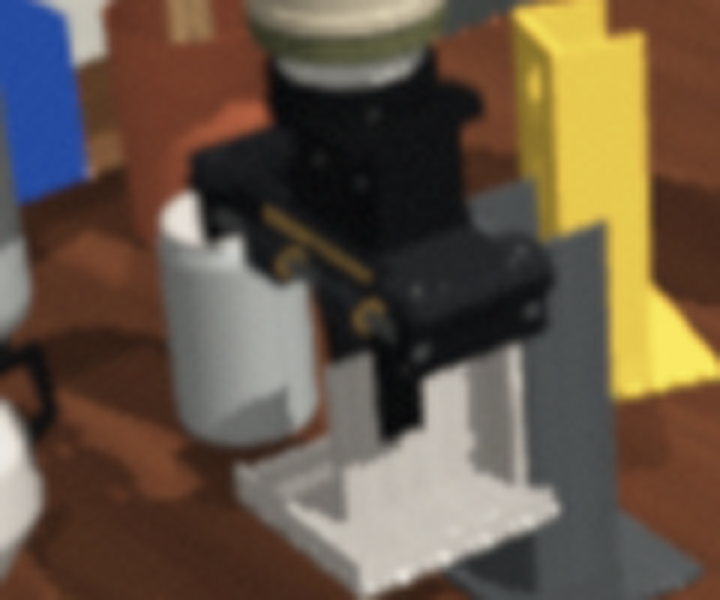

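The ledge hangs by itself, unmoved, with its corners still at side (249,196), (270,225) and (303,213). Raise, shut the fingers and go over the pad.

>>> {"api": "drive_tool", "payload": {"moves": [[[0,0,-0.01,0,0,0,0.3],[0,0,-0.03,0,0,0,0.3],[0,0,-0.04,0,0,0,0.3],[0,0,-0.025,0,0,0,0],[-0.02,0,0,0,0,0,0],[-0.022,0,0,0,0,0,0],[0,0,0,0,0,0,0],[0,0,0,0,0,0,0],[0,0,0,0,0,0,0]]]}}

```text
time: 14.9
ee_pos: [0.4523, -0.224, 0.2239]
eef_rot: [0.999, -0.044, 0.0, 0.0]
ft_force: [-0.1, -0.3, -0.1]
width: 0.0006
grip_force: 0.0
```

>>> {"api": "drive_tool", "payload": {"moves": [[[0,0,0.02,0,0,0,0],[0,0,0.015,0,0,0,0],[0,0,0.008,0,0,0,0],[0,0,0,0,0,0,0],[0,0,0,0,0,0,0]]]}}

```text
time: 15.4
ee_pos: [0.4521, -0.2241, 0.181]
eef_rot: [0.999, -0.044, 0.0, 0.0]
ft_force: [-0.1, -0.1, 0.3]
width: 0.0006
grip_force: 0.0
```

>>> {"api": "drive_tool", "payload": {"moves": [[[0,0,0.003,0,0,0,0],[0,0,0.002,0,0,0,0],[0,0,0.002,0,0,0,0],[0,0,0.002,0,0,0,0],[0,0,0,0,0,0,0]]]}}

```text
time: 15.9
ee_pos: [0.4515, -0.2241, 0.1713]
eef_rot: [0.999, -0.045, -0.0, -0.0]
ft_force: [0.2, -0.4, -0.5]
width: 0.0008
grip_force: 0.0
```

>>> {"api": "drive_tool", "payload": {"moves": [[[0,0,0.001,0,0,0,0],[0,0,0.001,0,0,0,0],[0,0,0,0,0,0,0]]]}}

```text
time: 16.2
ee_pos: [0.4516, -0.2241, 0.1694]
eef_rot: [0.999, -0.045, -0.0, -0.0]
ft_force: [0.4, 0.2, 0.9]
width: 0.0009
grip_force: 0.0
```

Contact near z 0.169 as expected (catch about 10 mm above home). Pressing in small steps.

>>> {"api": "drive_tool", "payload": {"moves": [[[0,0,0.001,0,0,0,0],[0,0,0.001,0,0,0,0],[0,0,0,0,0,0,0]]]}}

```text
time: 16.5
ee_pos: [0.4516, -0.2241, 0.1674]
eef_rot: [0.999, -0.045, -0.0, -0.0]
ft_force: [0.0, -0.4, 0.0]
width: 0.0006
grip_force: 0.0
```

>>> {"api": "drive_tool", "payload": {"moves": [[[0,0,0.001,0,0,0,0],[0,0,0.001,0,0,0,0],[0,0,0,0,0,0,0]]]}}

```text
time: 16.8
ee_pos: [0.4518, -0.2243, 0.166]
eef_rot: [0.999, -0.045, 0.0, 0.0]
ft_force: [-1.2, -0.5, 4.5]
width: 0.0005
grip_force: 1.9
```

Now real contact at about 0.1663.

>>> {"api": "drive_tool", "payload": {"moves": [[[0,0,0.001,0,0,0,0],[0,0,0,0,0,0,0]]]}}

```text
time: 17.0
ee_pos: [0.4517, -0.2243, 0.1648]
eef_rot: [0.999, -0.045, 0.0, 0.0]
ft_force: [-1.2, -0.6, 3.3]
width: 0.0007
grip_force: 1.4
```

>>> {"api": "drive_tool", "payload": {"moves": [[[0,0,0.001,0,0,0,0],[0,0,0,0,0,0,0]]]}}

```text
time: 17.2
ee_pos: [0.4515, -0.224, 0.1632]
eef_rot: [0.999, -0.045, -0.0, -0.0]
ft_force: [-0.6, -0.7, -1.1]
width: -0.0
grip_force: 0.0
```

>>> {"api": "drive_tool", "payload": {"moves": [[[0,0,0.001,0,0,0,0],[0,0,0,0,0,0,0]]]}}

```text
time: 17.4
ee_pos: [0.4515, -0.224, 0.1622]
eef_rot: [0.999, -0.045, -0.0, -0.0]
ft_force: [0.6, 0.1, -0.4]
width: 0.0007
grip_force: 0.0
```

>>> {"api": "drive_tool", "payload": {"moves": [[[0,0,0.001,0,0,0,0],[0,0,0.001,0,0,0,0],[0,0,0,0,0,0,0]]]}}

```text
time: 17.7
ee_pos: [0.4517, -0.2241, 0.1605]
eef_rot: [0.999, -0.045, 0.0, 0.0]
ft_force: [0.0, 0.0, 0.3]
width: 0.0004
grip_force: 0.1
```

>>> {"api": "drive_tool", "payload": {"moves": [[[0,0,0.001,0,0,0,0],[0,0,0,0,0,0,0]]]}}

```text
time: 17.9
ee_pos: [0.4518, -0.2242, 0.1603]
eef_rot: [0.999, -0.045, 0.0, 0.0]
ft_force: [-2.5, 0.5, 8.7]
width: 0.0006
grip_force: 4.2
```

A hard stop at 0.160 is the home height. One firm press, then retreat upward.

>>> {"api": "drive_tool", "payload": {"moves": [[[0,0,0.001,0,0,0,0],[0,0,0.0005,0,0,0,0],[0,0,0,0,0,0,0]]]}}

```text
time: 18.2
ee_pos: [0.452, -0.2243, 0.1601]
eef_rot: [0.999, -0.045, 0.001, 0.001]
ft_force: [-7.1, 3.1, 19.7]
width: 0.0006
grip_force: 9.9
```

>>> {"api": "drive_tool", "payload": {"moves": [[[0,0,-0.005,0,0,0,0],[0,0,-0.03,0,0,0,0],[0,0,-0.04,0,0,0,0],[0,0,-0.04,0,0,0,0],[0.03,0,-0.02,0,0,0,0],[0.04,0,0,0,0,0,0],[0.04,0,0,0,0,0,0],[0.04,0,0,0,0,0,0],[0,0,0,0,0,0,0],[0,0,0,0,0,0,0]]]}}

```text
time: 19.2
ee_pos: [0.6013, -0.2371, 0.2917]
eef_rot: [0.999, -0.044, -0.001, -0.001]
ft_force: [-0.4, 0.9, -0.2]
width: 0.0003
grip_force: 0.0
```

```bash
python3 - <<'E'
from h import *
save('side','s4.png',(210,130,450,310),3.3)
s=r.read_state();print(s['ee_pos'],s['ft_force'])
E
```

```text
[ 0.60075083 -0.23742279  0.29267363] [-0.77392918 -0.42457047  0.18185955]
```

View pics/s4.png

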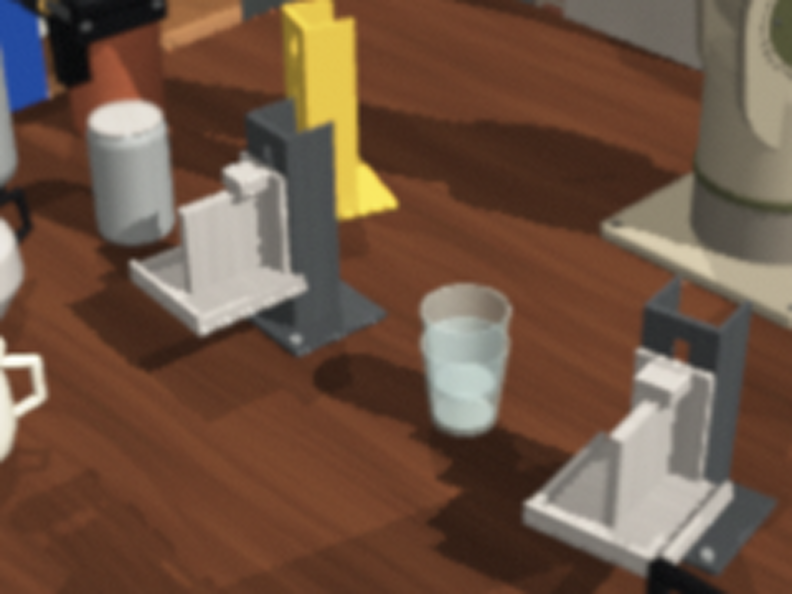

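The ledge is home on the dark upright (side crop (220,250)), like the mate at (650,450), and the tea things are unmoved.

```bash
python3 -c "
from bench import r
print(r.close_job())"
```

```text
the job is handed in; nothing more can be done
None
```

The ledge hung on the catch by itself after I let go, then locked fully home under a press of about 20 N; the last picture shows the tea things in view unmoved, and the job was handed in at about 19 s.

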